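# Tip the spice tin onto its back on the labelling board and slide it to the stop

### The arm

A 7-joint arm with a two-finger parallel gripper is mounted at the origin on a cart in front of the work surface, level with it; the furniture and walls round the work are solid. World frame = base frame: x ahead of the robot, y to its left, z up, the work surface at z = 0. Lengths are in m, angles in rad, forces in N, time in s.
With the tool pointing down it reaches from about 0.35 to 0.9 m from the base axis. Payload 19.9 kg.
Tool frame: the origin (TCP) lies between the finger pads; the fingertips stand 19 mm ahead of it and the grasp point (between the pads) is the TCP; z points along the fingers, y is the line along which they close (so a half turn about z gives the same grasp; the last joint's range is limited). The gripper opens to 94 mm and grips with 3 to 60 N. Pads are 16 mm wide; open, the fingers measure 119 mm over their backs; the gripper's body (75 mm by 177 mm) begins 78 mm behind the grasp point.
Start: joints at [-1.173, 0.417, -0.01, 1.614, 0.005, 1.111, -0.053], TCP at [0.266, 0.566, 0.186] pointing down, gripper open.
Joint ranges: [-2.81, 2.81], [-0.39, 2.02], [-1.27, 1.25], [0.06, 2.57], [-1.19, 4.33], [0.19, 2], [-2.82, 2.82]. Speed limits (rad/s): [1.89, 1.89, 2.39, 2.39, 3.01, 3.01, 3.01].

### API

Orientations are given as a 3x3 rotation matrix whose columns are the frame's x, y, z axes.
In Python, from rig import robot gives the robot as it stands. Calls block until the motion is done:
- robot.move_ptp(position, orientation): joint-space move of the TCP to a pose.
- robot.move_linear(position, velocity=0.15, frame=None, threshold=None): straight line of the TCP; frame=None keeps the orientation; velocity is the mean speed in m/s. With threshold (N) it stops when the force on the tool has changed by that much, and returns True; else False.
- robot.goto_joints(angles): joint-space move.
- robot.gripper_to(opening): finger opening in m; the grip force is fixed at half the most; returns when the fingers have stopped.
- robot.pause(seconds).
- robot.ik(position, orientation): joint angles nearest the present ones, or None.
- robot.get_state(): the state.
- robot.grab_frame(name): name is "scene" or "top" or "wrist"; returns the picture (420x560x3 uint8, red, green, blue); there is no depth.
- robot.camera_info(name): a dict with "fx", "fy", "cx", "cy" (pixels), "rvec" (rotation vector, rad) and "tvec" (3), from world to camera coordinates, as OpenCV has them. Camera axes: x right, y down, z forward; pixel columns grow to the right and rows downward; lengths in m; the calibration is good to about 2 mm. A picture is of the moment at which its call begins: read the wrist's pose just before it. camera_info takes no time and is no camera call; for the wrist camera it gives the pose at the moment of the call.
A pose or a line that the arm cannot do raises robot.PlanningError and nothing moves.
- robot.sign_off(): hands the job in; it is judged then, once.
The state is a dict: "time": time; "qpos": joint angles; "joint_vel": joint speeds; "effort": joint torques, N m; "ee_pos": TCP position; "tool_rot": TCP orientation; "force": force on the tool from outside, world axes, zero at the start; "moment": the same for the moment, N m; "opening": finger opening in m; "grasp_force": force on a finger pad.
Only numpy, scipy, OpenCV 4.12 (cv2) and the standard library are available. Lean on these libraries where they do the work, as an engineer would, in place of code of your own. Each camera call takes 0.05 s, during which the arm holds its last target. There are 200 camera calls.

### The job

Get the oblong spice tin ready for a date label without picking it up: with your fingertips push high on its front, the side facing you, so that it topples straight over backwards and comes to rest on its back inside the yellow rectangle of the labelling board, short of the metal stop bar. Then push it along the board until its lid end sits flat against the stop bar, still on its back between the yellow side lines, and leave it there. Only push the tin, never lift it, and leave the spice jars round the board standing where they are.

Things in the scene. Friction and masses are not known exactly. Their poses are not given: they have to be found in the camera images.
- label_board: White labelling board, 240 x 150 mm and 8 mm thick, fixed to the table. Origin: centre of its underside (on the table); x along its length towards the stop bar (away from the robot, within 0.45 rad of the world's x), y across it, z up.
- rect_center (a point): Centre of the inside of the flat yellow painted rectangle, on the board's upper face; axes as the board's. The inside is 125 mm along x (near line at -62.5 mm, stop bar at +62.5 mm) and 100 mm along y; in the board's frame it lies at x = 32.5 mm, z = 8 mm.
- stop_face (a point): Middle of the near face of the aluminium stop bar across the far end of the rectangle, at x = 95 mm, z = 17 mm in the board's frame; axes as the board's. The bar is 130 mm long (y), 12 mm thick and stands 18 mm above the board.
- tin_center (a point): Centre (half-way up, 33.5 mm) of the oblong spice tin, loose, about 70 g, red and white with a shut cream lid: 34 to 36 mm deep (its x, front to back), 56 mm wide (y), 67 mm tall (z, underside to lid). The lid is the top 8 mm, about 1 mm proud. Lying on its back it is some 35 mm high, its z towards the stop bar and its x down.
- tin: The same tin, origin at the centre of its underside, same axes. At the start it stands on the board, front to the robot, back to the stop bar (within 0.12 rad), its back foot edge 5 to 18 mm past the near yellow line, so toppled backwards it lies inside, lid some 30 to 45 mm short of the bar. Pushed near its top it tips without sliding and falls by itself once leaned about 28 degrees.
- cayenne: Small spice jar with a red cap, 40 mm across and 65 mm tall, standing beside the board. Loose; origin at the centre of its underside. To be left alone.
- mace: Small spice jar with a red cap, 39 mm across and 59 mm tall, standing beside the board. Loose; origin at the centre of its underside. To be left alone.
- five_spice: Dark spice jar with a black cap, 51 mm across and 81 mm tall, standing beside the board. Loose; origin at the centre of its underside. To be left alone.
- allspice: Small spice jar with a red cap, 42 mm across and 61 mm tall, standing beside the board. Loose; origin at the centre of its underside. To be left alone.
- cinnamon: Spice jar with a cream cap, 56 mm across and 111 mm tall, standing beyond the far end of the board. Loose; origin at the centre of its underside. To be left alone.
Mind the look-alikes: they are no part of the job. Leave any blue or purple look-alike of the tin alone.

How it is judged:
By the outcome, as a careful person would: the job done as asked, in the order asked, and still so for the second after the job is handed in, with the robot touching nothing.
It also fails if it takes over 40 s, if anything falls off the work surface, if the arm or the gripper's body presses on something with over 40 N, if the wrist force passes 120 N, or if a joint passes its speed limit or range.

## Working session

There is one attempt and no reset: what is moved stays moved. The work goes in short steps, each a Python script; the robot and the scene stay as the last script left them, time stands still between calls to the robot, and variables do not carry over. Pictures are saved under pics/ and viewed, at most 10 in all, crops included, and the job is handed in when it is done.

```bash
mkdir -p pics; python3 - <<'E'
from rig import robot
import cv2
for n in("top","scene"):
    im=robot.grab_frame(n); cv2.imwrite(f"pics/{n}0.png",im[:,:,::-1])
    print(n,robot.camera_info(n))
E
```

```text
top {'fx': 427.5230981546167, 'fy': 427.5230981546167, 'cx': 277.5560171697763, 'cy': 205.6766942819437, 'rvec': array([ 2.19523876, -2.16941482,  0.10392178]), 'tvec': array([0.13802614, 0.5234138 , 0.85799567])}
scene {'fx': 492.53098318538855, 'fy': 492.53098318538855, 'cx': 273.745770999631, 'cy': 215.1483692588908, 'rvec': array([ 2.28020843, -0.74598554,  0.29677909]), 'tvec': array([-0.30715441,  0.36212865,  0.61150481])}
```

View pics/top0.png

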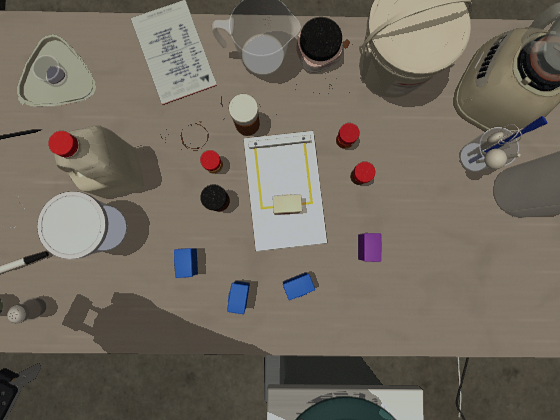

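View pics/scene0.png

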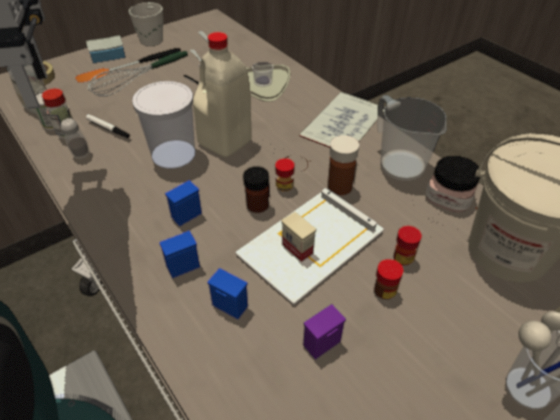

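The top view shows the board at about (247,137), (313,131), (326,242), (256,250), with the stop bar at its far end. The tin candidates are the cream-lidded one standing on the board (287,203), three blue ones (186,263), (238,297), (299,286), and a purple one (371,247). Only the cream-lidded red/white one fits. I'll confirm it in an enlarged crop.

```bash
python3 - <<'E'
import cv2
im=cv2.imread("pics/top0.png")[120:262,190:390]
cv2.imwrite("pics/crop.png",cv2.resize(im,None,fx=4,fy=4,interpolation=cv2.INTER_CUBIC))
E
```

```text
(no output)
```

View pics/crop.png

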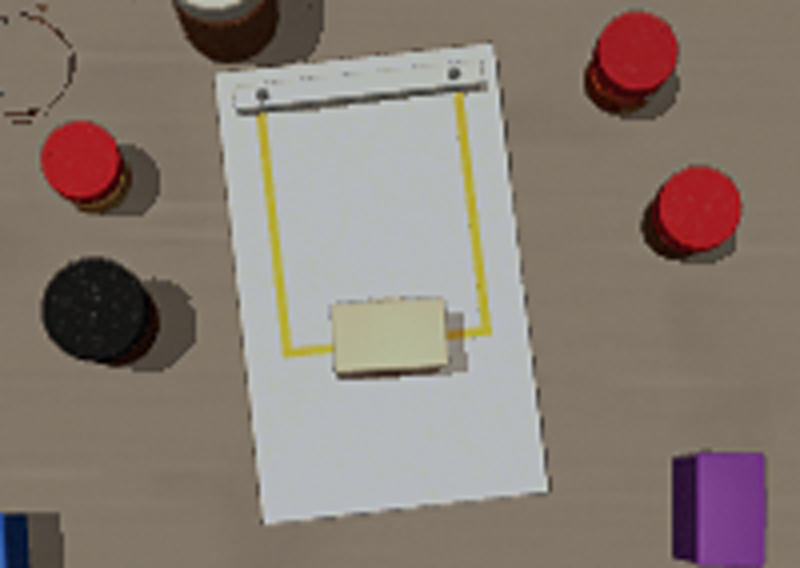

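```bash
cat > h.py <<'E'
from rig import robot
import numpy as np, cv2
def ray(n,px,z,info=None):
    c=info or robot.camera_info(n); R=cv2.Rodrigues(np.array(c["rvec"]))[0]; t=np.array(c["tvec"])
    K=np.array([[c["fx"],0,c["cx"]],[0,c["fy"],c["cy"]],[0,0,1]])
    d=(R.T@np.linalg.inv(K)@np.c_[px,np.ones(len(px))].T).T; o=-R.T@t
    return o+d*((z-o[2])/d[:,2])[:,None]
def rot(yaw): # tool down, tool y across the heading
    c,s=np.cos(yaw),np.sin(yaw)
    return np.array([[c,s,0],[s,-c,0],[0,0,-1.]])
E
python3 - <<'E'
from h import *
cr=lambda p:(np.array(p,float)+.5)/4-.5+[190,120]
b=ray("top",cr([(217,72),(493,44),(549,490),(264,523)]),.008)[:,:2]
t=ray("top",cr([(331,303),(444,297),(447,370),(336,374)]),.075)[:,:2]
for p,n in((b,"board"),(t,"tin")):
    e=np.diff(np.r_[p,p[:1]],axis=0); print(n,p.round(4).tolist(),p.mean(0),np.linalg.norm(e,axis=1).round(4))
    print([round(float(a),3) for a in ((np.arctan2(e[:,1],e[:,0])+np.pi/4)%(np.pi/2)-np.pi/4)])
for q,z,n in(((81,160),.06,"jarL"),((95,308),.081,"five"),((637,50),.06,"jR"),((699,208),.06,"jR2"),((225,0),.111,"cin")):
    print(n,ray("top",cr([q]),z)[0].round(3))
s=robot.get_state(); print(s["time"],s["tool_rot"].round(3) if hasattr(s["tool_rot"],'round') else s["tool_rot"],s["opening"])
E
```

```text
board [[0.6666, 0.217], [0.6838, 0.0709], [0.4482, 0.0408], [0.4295, 0.1884]] [0.55701615 0.1292871 ] [0.1471 0.2375 0.1488 0.2388]
[0.117, 0.127, 0.126, 0.12]
tin [[0.5371, 0.155], [0.5407, 0.1003], [0.5052, 0.0986], [0.5027, 0.1521]] [0.52140893 0.12647911] [0.0548 0.0355 0.0536 0.0345]
[0.066, 0.048, 0.048, 0.082]
jarL [0.608 0.28  0.06 ]
five [0.533 0.268 0.081]
jR [0.668 0.004 0.06 ]
jR2 [ 0.588 -0.027  0.06 ]
cin [0.676 0.206 0.111]
0.1 [[-0.905  0.425 -0.   ]
 [ 0.425  0.905 -0.001]
 [-0.    -0.001 -1.   ]] 0.09359588437235088
```

```bash
python3 - <<'E'
from h import *
yaw=.065; u=np.array([np.cos(yaw),np.sin(yaw)]); c=np.array([.5214,.1265]); R=rot(yaw)
P=lambda s,z:np.r_[c+s*u,z]
robot.move_linear([.30,.42,.25],velocity=.25)
cand=[R,R@np.diag([-1,-1,1.])]
q0=np.array(robot.get_state()["qpos"]); best=None
for r in cand:
    q=robot.ik(P(-.06,.14),r)
    if q is not None:
        print(np.round(q,2))
        if best is None or np.abs(q-q0).max()<best[0]: best=(np.abs(q-q0).max(),r)
R=best[1]
robot.move_ptp(P(-.065,.16),R)
robot.gripper_to(.022)
robot.move_linear(P(-.055,.066+.019),velocity=.15)
s=robot.get_state(); print(s["time"],s["ee_pos"],s["opening"])
cv2.imwrite("pics/scene1.png",robot.grab_frame("scene")[:,:,::-1])
E
```

```text
[-0.77  0.23  0.5   2.03 -0.14  0.91 -1.69]
[-0.58  0.21  0.29  2.03 -0.08  0.91  1.39]
4.0417 [0.46676308 0.12292356 0.08551301] 0.021789186089600815
```

View pics/scene1.png

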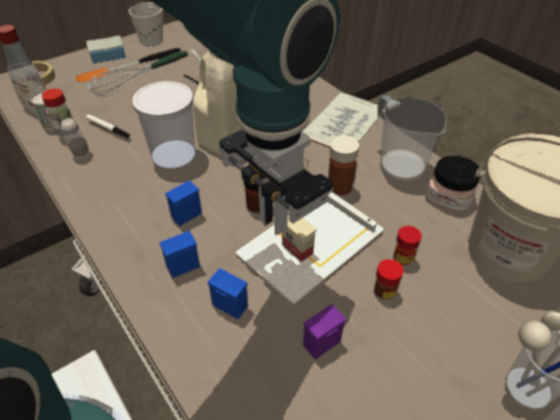

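The fingers are down at (275,215), in front of the untouched tin at (298,240), near its lid height. Now I'll push.

```bash
python3 - <<'E'
from h import *
yaw=.065; u=np.array([np.cos(yaw),np.sin(yaw)]); c=np.array([.5214,.1265])
P=lambda s,z:np.r_[c+s*u,z]
robot.move_linear(P(-.030,.085),velocity=.08)
for s in np.arange(-.022,.0045,.004):
    robot.move_linear(P(s,.085+.1*max(0,s+.02)),velocity=.04)
    print(round(s,3),np.round(robot.get_state()["force"],2))
robot.pause(.4)
s=robot.get_state(); print(s["time"],s["ee_pos"],s["force"])
robot.move_linear(P(-.06,.09),velocity=.15)
cv2.imwrite("pics/scene2.png",robot.grab_frame("scene")[:,:,::-1])
cv2.imwrite("pics/top2.png",robot.grab_frame("top")[:,:,::-1])
E
python3 - <<'E'
import cv2,numpy as np
a=cv2.resize(cv2.imread("pics/scene2.png")[150:330,200:420],None,fx=1.8,fy=1.8)
b=cv2.resize(cv2.imread("pics/top2.png")[120:262,200:340],None,fx=2.8,fy=2.8)
h=min(a.shape[0],b.shape[0]); cv2.imwrite("pics/c2.png",np.hstack([a[:h],b[:h]]))
E
```

```text
-0.022 [-0.74  0.51  0.84]
-0.018 [0.21 0.49 0.25]
-0.014 [-0.49  0.37  0.43]
-0.01 [-0.78 -0.9   0.14]
-0.006 [ 0.01 -0.22  0.19]
-0.002 [-0.79  0.05  0.44]
0.002 [-0.48 -0.15 -0.19]
6.8083 [0.52338434 0.12661598 0.08721845] [ 0.17989081 -0.33538635  0.2921707 ]
```

View pics/c2.png

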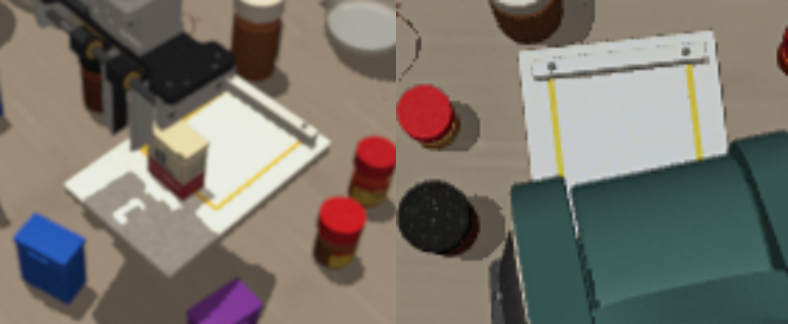

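The tin is still standing. It rocked back, or was barely reached. I'll compare its position before and after.

```bash
python3 - <<'E'
from h import *
a,b=[cv2.resize(cv2.imread(f"pics/{n}.png")[200:280,260:340],None,fx=4.9,fy=4.9,interpolation=cv2.INTER_CUBIC) for n in("scene0","scene2")]
cv2.imwrite("pics/c3.png",np.hstack([a,b]))
i=robot.camera_info("scene");K=np.array([[i["fx"],0,i["cx"]],[0,i["fy"],i["cy"]],[0,0,1]])
c=np.array([.5214,.1265,0]);u=np.array([np.cos(.065),np.sin(.065),0]);v=np.array([-u[1],u[0],0])
p=[c+sx*.0175*u+sy*.028*v+[0,0,z] for z in(.008,.075) for sx,sy in((-1,-1),(1,-1),(1,1),(-1,1))]
tip=c-.06*u+[0,0,.071]
print(((cv2.projectPoints(np.array(p+[tip]),i["rvec"],i["tvec"],K,None)[0][:,0]-[260,200])*4.9).round(0).tolist())
E
```

```text
[[189.0, 307.0], [260.0, 258.0], [158.0, 170.0], [88.0, 216.0], [195.0, 184.0], [271.0, 135.0], [163.0, 46.0], [89.0, 92.0], [46.0, 205.0]]
```

View pics/c3.png

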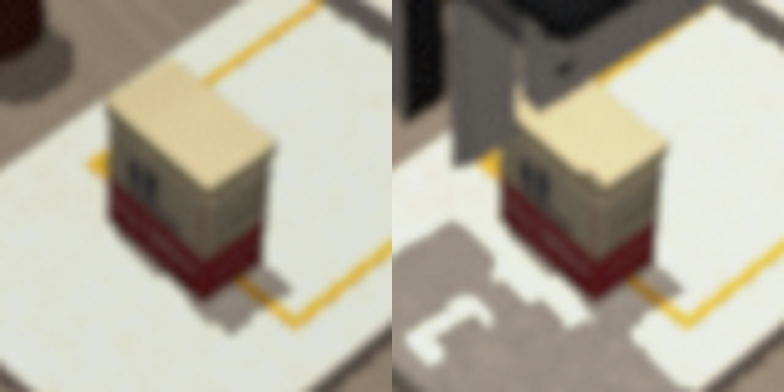

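The tin sits exactly where it was (corners at (203,300) in both), so it only leaned and rocked back. I'll push further at the same height.

```bash
python3 - <<'E'
from h import *
yaw=.065; u=np.array([np.cos(yaw),np.sin(yaw)]); c=np.array([.5214,.1265])
P=lambda s,z:np.r_[c+s*u,z]
robot.move_linear(P(-.030,.087),velocity=.08)
robot.move_linear(P(.002,.087),velocity=.04)
cv2.imwrite("pics/scene3.png",robot.grab_frame("scene")[:,:,::-1])
robot.move_linear(P(.018,.087),velocity=.03)
robot.pause(.4)
cv2.imwrite("pics/scene4.png",robot.grab_frame("scene")[:,:,::-1])
s=robot.get_state(); print(s["time"],s["ee_pos"],s["force"])
a,b=[cv2.resize(cv2.imread(f"pics/{n}.png")[170:300,230:390],None,fx=2.5,fy=2.5) for n in("scene3","scene4")]
cv2.imwrite("pics/c4.png",np.hstack([a,b]))
E
```

```text
10.1333 [0.53932449 0.12767889 0.08702692] [-0.58665805  0.46745566  0.90720205]
```

View pics/c4.png

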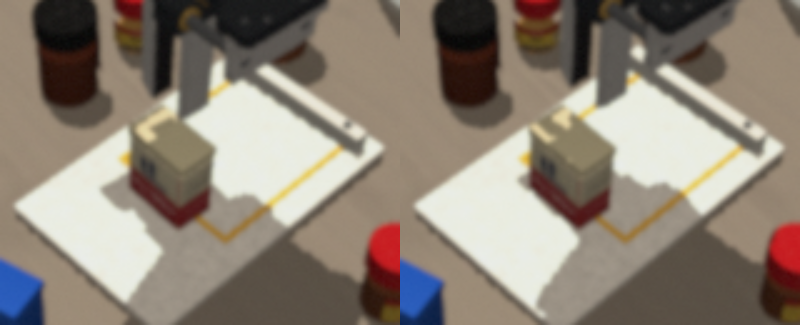

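The fingers went past on the tin's far-left side (tips at about (294,207) and (308,216)) without touching it. I'll check where their pixels really lie against the reported pose.

```bash
python3 - <<'E'
from h import *
i=robot.camera_info("scene");K=np.array([[i["fx"],0,i["cx"]],[0,i["fy"],i["cy"]],[0,0,1]])
s=robot.get_state();R=np.array(s["tool_rot"]);p=np.array(s["ee_pos"]);print(R.round(3),s["opening"],np.round(s["qpos"],3))
pts=[p,p+.019*R[:,2]]+[p+.019*R[:,2]+k*.017*R[:,1] for k in(1,-1)]
print(cv2.projectPoints(np.array(pts),i["rvec"],i["tvec"],K,None)[0][:,0].round(0).tolist())
print(ray("scene",np.array([(301,212.)]),.068), ray("scene",np.array([(301,212.)]),.1))
w=robot.camera_info("wrist");Rw=cv2.Rodrigues(w["rvec"])[0];print("wristcam at",-Rw.T@w["tvec"])
cv2.imwrite("pics/w4.png",robot.grab_frame("wrist")[:,:,::-1])
E
```

```text
[[-0.998 -0.065  0.   ]
 [-0.065  0.998  0.   ]
 [-0.     0.    -1.   ]] 0.021777225891884994 [-0.515  0.421  0.283  1.888 -0.152  0.853  1.48 ]
[[305.0, 213.0], [304.0, 221.0], [298.0, 216.0], [311.0, 226.0]]
[[0.54838606 0.1478099  0.068     ]] [[0.52814589 0.12421434 0.1       ]]
wristcam at [0.45670785 0.12196757 0.28549329]
```

View pics/w4.png

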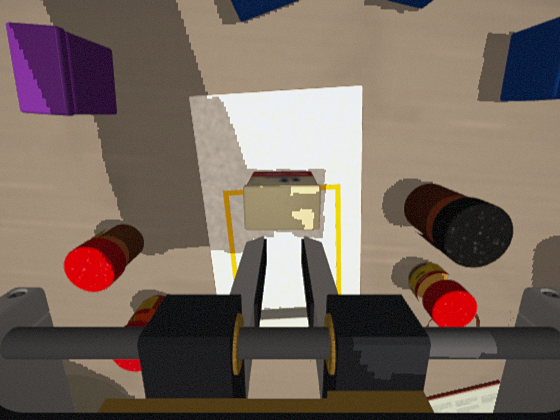

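```bash
python3 - <<'E'
from h import *
from scipy.optimize import least_squares
def proj(n,p):
    i=robot.camera_info(n);K=np.array([[i["fx"],0,i["cx"]],[0,i["fy"],i["cy"]],[0,0,1]])
    return cv2.projectPoints(np.array(p,float).reshape(-1,3),i["rvec"],i["tvec"],K,None)[0][:,0]
s=robot.get_state();R=np.array(s["tool_rot"]);p=np.array(s["ee_pos"])
print("tip expected in wrist",proj("wrist",p+.019*R[:,2]),"TCP",proj("wrist",p))
f=lambda x:np.r_[(proj("wrist",x)-[283,238]).ravel(),(proj("scene",x)-[301,212]).ravel()]
r=least_squares(f,p); print("tip triangulated",r.x,r.fun)
c=np.array([.5214,.1265,0]);u=np.array([np.cos(.065),np.sin(.065),0]);v=np.array([-u[1],u[0],0])
lid=[c+a*.0175*u+b*.028*v+[0,0,.075] for a,b in((-1,1),(-1,-1),(1,-1),(1,1))]
print("lid predicted in wrist",proj("wrist",lid).round().tolist())
L=np.array([(319,186),(245,186),(243,231),(322,231)],float)
# tin upright: solve centre/yaw/lid height from wrist lid corners
def g(q):
    u=np.array([np.cos(q[3]),np.sin(q[3]),0]);v=np.array([-u[1],u[0],0])
    return (proj("wrist",[q[:3]+a*.0175*u+b*.0285*v for a,b in((-1,1),(-1,-1),(1,-1),(1,1))])-L).ravel()
r=least_squares(g,[.52,.126,.075,.06]); print("lid centre/yaw",r.x.round(4),r.fun.round(1))
E
```

```text
tip expected in wrist [[283.90006789 228.88375754]] TCP [[283.93786882 238.55760507]]
tip triangulated [0.53458699 0.12691893 0.0962371 ] [ 0.29307901 -0.8011467   1.91553373 -1.00001849]
lid predicted in wrist [[324.0, 185.0], [244.0, 185.0], [246.0, 232.0], [322.0, 232.0]]
lid centre/yaw [0.5236 0.1254 0.0681 0.0676] [ 2.2 -0.  -1.9  0.2  2.   0.  -2.3 -0.2]
```

The tin's pose is confirmed: the lid prediction matches to 2 px. The visible fingertips end at about TCP height or higher, not 19 mm ahead, so they passed over the lid. I'll back off upwards and touch the board lightly to calibrate the tip length.

```bash
python3 - <<'E'
from h import *
yaw=.065; u=np.array([np.cos(yaw),np.sin(yaw)]); c=np.array([.5214,.1265])
P=lambda s,z:np.r_[c+s*u,z]
robot.move_linear(P(.018,.11),velocity=.15)
robot.move_linear(P(-.062,.11),velocity=.15)
robot.move_linear(P(-.062,.04),velocity=.1,threshold=6)
print(robot.get_state()["ee_pos"])
hit=robot.move_linear(P(-.062,-.02),velocity=.02,threshold=4)
s=robot.get_state(); print(hit,s["ee_pos"],s["force"],s["time"])
cv2.imwrite("pics/w5.png",robot.grab_frame("scene")[:,:,::-1])
E
```

```text
[0.45990842 0.12250868 0.04037444]
True [ 0.45959835  0.12249473 -0.01083   ] [-0.85361474  0.11055523  8.02491672] 14.2333
```

```bash
python3 - <<'E'
import cv2
cv2.imwrite("pics/w5c.png",cv2.resize(cv2.imread("pics/w5.png")[120:320,180:400],None,fx=2.9,fy=2.9))
E
```

```text
(no output)
```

View pics/w5c.png

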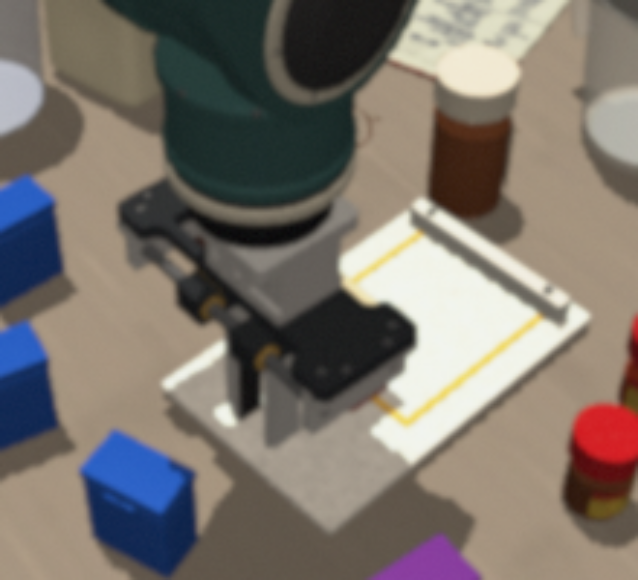

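The tips touch the board with TCP z = −0.011, so they end about 19 mm behind the reported TCP (tip z = TCP z + 0.019). The tin is hidden behind the gripper, and the jars and look-alikes are clear. I'll push with the tips at a true z of about 0.067.

```bash
python3 - <<'E'
from h import *
yaw=.065; u=np.array([np.cos(yaw),np.sin(yaw)]); c=np.array([.5225,.126])
P=lambda s,z:np.r_[c+s*u,z]
robot.move_linear(P(-.062,.048),velocity=.12)
print(robot.get_state()["force"])
robot.move_linear(P(-.032,.048),velocity=.08)
robot.move_linear(P(.009,.049),velocity=.04)
robot.pause(.3)
s=robot.get_state(); print(s["time"],s["ee_pos"],s["force"])
cv2.imwrite("pics/s6.png",robot.grab_frame("scene")[:,:,::-1])
cv2.imwrite("pics/w6.png",robot.grab_frame("wrist")[:,:,::-1])
a=cv2.resize(cv2.imread("pics/s6.png")[160:300,220:400],(400,311));b=cv2.resize(cv2.imread("pics/w6.png"),(400,300))
cv2.imwrite("pics/c6.png",np.hstack([a[:300],b]))
E
```

```text
[-0.52206854  0.07071968 -0.64160298]
16.925 [0.53143718 0.12659125 0.04902803] [-0.04051272 -1.28925411 -0.07867109]
```

View pics/c6.png

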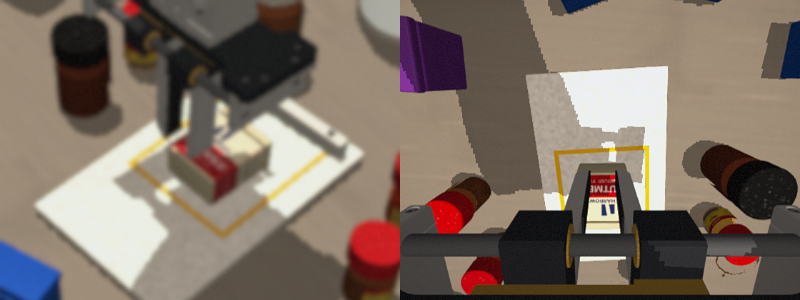

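The tin has toppled and lies on its back inside the yellow rectangle, front label up, with its foot towards the robot (wrist view about (600,190), scene about (220,165)). Next I'll back off, turn to the board's heading, lower and push it to the bar with a force stop.

```bash
python3 - <<'E'
from h import *
yb=.122; u=np.array([np.cos(yb),np.sin(yb)]); c=np.array([.557,.1293])
P=lambda s,z:np.r_[c+s*u,z]
R=rot(yb)@np.diag([-1,-1,1.])
s=robot.get_state()["ee_pos"]
robot.move_linear(P(-.06,.05),velocity=.15,frame=R)
robot.move_linear(P(-.06,.002),velocity=.12,threshold=6)
print(robot.get_state()["ee_pos"],robot.get_state()["force"])
robot.move_linear(P(-.03,.002),velocity=.06)
hit=robot.move_linear(P(.034,.002),velocity=.03,threshold=5)
s=robot.get_state(); d=np.array(s["ee_pos"])[:2]-c
print(hit,s["time"],"s=",d@u,s["ee_pos"],s["force"])
robot.pause(.2); print(robot.get_state()["force"])
E
```

```text
[0.49778345 0.12191389 0.00214984] [-0.2688158  -0.41469771 -1.59446178]
True 20.0333 s= 0.016195827839040867 [0.57308648 0.13118098 0.00150889] [-0.55545734  0.20350038  0.402922  ]
[ 0.18438571 -0.05486979  0.35809222]
```

```bash
python3 - <<'E'
from h import *
yb=.122; u=np.array([np.cos(yb),np.sin(yb)]); c=np.array([.557,.1293])
P=lambda s,z:np.r_[c+s*u,z]
s0=.016
for k in range(8):
    s0+=.0015; h=robot.move_linear(P(s0,.002),velocity=.015,threshold=8)
    s=robot.get_state(); d=(np.array(s["ee_pos"])[:2]-c)@u; F=np.array(s["force"])[:2]@u
    print(h,round(d,4),round(F,2))
    if h or F<-5: break
print(s["time"])
E
```

```text
True 0.0161 -0.73
20.4417
```

Both stops are firm at the same place, which fits the tin being against the bar. I'll withdraw and check numerically from the top camera, since my picture views are used up.

```bash
python3 - <<'E'
from h import *
yb=.122; u=np.array([np.cos(yb),np.sin(yb)]); v=np.array([-u[1],u[0]]); c=np.array([.557,.1293])
P=lambda s,z:np.r_[c+s*u,z]
robot.move_linear(P(-.05,.002),velocity=.12)
robot.move_linear(P(-.06,.10),velocity=.2)
robot.move_linear([.36,.02,.25],velocity=.25)
im=robot.grab_frame("top"); cv2.imwrite("pics/top7.png",im[:,:,::-1])
w=robot.grab_frame("scene"); cv2.imwrite("pics/s7.png",w[:,:,::-1])
print(robot.get_state()["time"])
old=cv2.imread("pics/top0.png")[:,:,::-1]
i=robot.camera_info("top");K=np.array([[i["fx"],0,i["cx"]],[0,i["fy"],i["cy"]],[0,0,1]])
X=np.arange(.112,-.06,-.004);Y=np.arange(.064,-.066,-.004)
g=np.array([[np.r_[c+x*u+y*v,.043] for y in Y] for x in X]).reshape(-1,3)
px=cv2.projectPoints(g,i["rvec"],i["tvec"],K,None)[0].reshape(len(X),len(Y),2).astype(np.float32)
o=cv2.remap(im,px,None,cv2.INTER_LINEAR); hsv=cv2.cvtColor(o,cv2.COLOR_RGB2HSV)
for r,x in enumerate(X):
    t=""
    for h,s,val in hsv[r]:
        t+= "R" if (s>110 and (h<10 or h>170)) else "Y" if s>110 and 15<h<35 else "c" if s>35 and 15<h<35 and val>150 else "." if val>150 else "-" if val>90 else "#"
    print(f"{x:+.3f}",t)
# jars moved?
d=np.abs(im.astype(int)-old).max(2)
for n,(a,b) in dict(jL=(210,160),five=(214,198),jR=(348,135),jR2=(364,173),cin=(244,112),purple=(371,247)).items(): print(n,d[b-15:b+15,a-15:a+15].mean().round(1))
E
```

```text
22.9417
+0.112 ----####-------------------------
+0.108 .................................
+0.104 .................................
+0.100 ............................-....
+0.096 ...--.......................#....
+0.092 ...-......ccccccccccccc..........
+0.088 -#--##--#-ccccccccccccc-#---##--.
+0.084 ...Y.....--c----c----c--....Y....
+0.080 ...Y.....-............c-....Y....
+0.076 ...Y...........--.....c-....Y....
+0.072 ...Y.........-.--......-....Y....
+0.068 ...Y.........----......-....Y....
+0.064 ...Y.....-...--.-.....c-....Y....
+0.060 ...Y..........----....c-....Y....
+0.056 ...Y...........cc..cc..-....Y....
+0.052 ...Y......RRRRRRRRRRRRR-....Y....
+0.048 ...Y.....-RRRRR..RRRRRR-....Y....
+0.044 ...Y......R..RR.......R-....Y....
+0.040 ...Y......RRR.RRR.R.RRR-....Y....
+0.036 ...Y......RRR.RR.R.RRRR-....Y....
+0.032 ...Y......RRRRRRRRRRRRR-....Y....
+0.028 ...Y.....-.....c....c..-....Y....
+0.024 ...Y......############--....Y....
+0.020 ...Y........................Y....
+0.016 ...Y........................Y....
+0.012 ...Y........................Y....
+0.008 ...Y........................Y....
+0.004 ...Y........................Y....
-0.000 ...Y........................Y....
-0.004 ...Y........................Y....
-0.008 ...Y........................Y....
-0.012 ...Y........................Y....
-0.016 ...Y........................Y....
-0.020 ...Y........................Y....
-0.024 ...Y........................Y....
-0.028 ...Y........................Y....
-0.032 ...Y..............c.........Y....
-0.036 ...YYYYYYYYYYYYYYYYYYYYYYYYYY....
-0.040 .................................
-0.044 .................................
-0.048 .................................
-0.052 .................................
-0.056 .................................
jL 6.9
five 4.6
jR 6.8
jR2 6.9
cin 7.2
purple 7.2
```

```bash
python3 - <<'E'
from h import *
yb=.122; u=np.array([np.cos(yb),np.sin(yb)]); v=np.array([-u[1],u[0]]); c=np.array([.557,.1293])
im=cv2.imread("pics/top7.png")[:,:,::-1].copy()
i=robot.camera_info("top");K=np.array([[i["fx"],0,i["cx"]],[0,i["fy"],i["cy"]],[0,0,1]])
def prof(y,z,X):
    px=cv2.projectPoints(np.array([np.r_[c+x*u+y*v,z] for x in X]),i["rvec"],i["tvec"],K,None)[0].astype(np.float32)
    return cv2.remap(im,px,None,cv2.INTER_LINEAR)[:,0].astype(int)
X=np.arange(.104,.083,-.001)
print("x(mm)",(X*1000).round().astype(int).tolist())
for y in(.021,.012,-.001,-.013,-.022): # lid: R-B = creaminess at lid height
    p=prof(y,.043,X); print("lid",y,(p[:,0]-p[:,2]).tolist())
for y in(.045,.038,-.036,-.045):       # bar top edge at z=.026, brightness
    print("bar",y,prof(y,.026,X).sum(1).__floordiv__(3).tolist())
X=np.arange(.04,.018,-.001)
for y in(.021,.01,-.01,-.021): print("foot",y,(lambda p:p[:,1].tolist())(prof(y,.043,X)))
E
```

```text
x(mm) [104, 103, 102, 101, 100, 99, 98, 97, 96, 95, 94, 93, 92, 91, 90, 89, 88, 87, 86, 85, 84]
lid 0.021 [3, 4, 5, 2, 0, -1, -3, -4, -5, 0, 5, 18, 32, 36, 36, 35, 35, 33, 32, 30, 29]
lid 0.012 [0, 0, 0, 0, -1, -1, -2, -2, -2, -3, 8, 22, 30, 35, 35, 33, 34, 38, 36, 31, 27]
lid -0.001 [0, 3, 7, 6, 3, 1, -1, -1, -2, 3, 13, 21, 28, 32, 31, 32, 32, 32, 28, 26, 29]
lid -0.013 [4, 6, 6, 4, 2, 0, 0, -1, -1, 1, 5, 19, 30, 32, 32, 29, 27, 28, 31, 30, 29]
lid -0.022 [-5, -2, 2, 4, 3, 3, 2, 1, 0, 3, 13, 23, 30, 35, 34, 34, 36, 38, 32, 27, 31]
bar 0.045 [188, 192, 193, 192, 192, 193, 194, 197, 190, 148, 105, 84, 64, 123, 181, 190, 191, 191, 190, 190, 190]
bar 0.038 [189, 190, 190, 191, 191, 192, 193, 191, 187, 167, 127, 99, 94, 99, 148, 188, 191, 194, 193, 191, 191]
bar -0.036 [187, 188, 189, 189, 189, 190, 191, 192, 192, 154, 113, 95, 83, 114, 164, 189, 191, 192, 192, 192, 192]
bar -0.045 [192, 193, 189, 183, 178, 178, 185, 194, 160, 126, 97, 69, 100, 146, 170, 184, 191, 192, 192, 191, 191]
foot 0.021 [66, 49, 35, 33, 32, 32, 31, 32, 32, 38, 45, 100, 161, 148, 111, 82, 56, 74, 114, 146, 177, 192]
foot 0.01 [108, 71, 82, 102, 112, 119, 97, 69, 47, 28, 59, 118, 133, 120, 100, 78, 71, 81, 110, 162, 192, 193]
foot -0.01 [123, 85, 79, 83, 79, 73, 61, 45, 34, 27, 55, 117, 139, 118, 97, 75, 70, 95, 126, 163, 191, 193]
foot -0.021 [72, 50, 34, 28, 29, 29, 29, 28, 26, 36, 64, 97, 134, 149, 114, 87, 81, 85, 142, 191, 193, 195]
```

The lid is square, with its edge at about 93.2 mm all along, and the bar reads about 94.6 mm. That could be a rounded edge or a gap of about 1 mm after rebound. I'll nudge again gently in small steps, watching for sustained force.

```bash
python3 - <<'E'
from h import *
yb=.122; u=np.array([np.cos(yb),np.sin(yb)]); c=np.array([.557,.1293])
P=lambda s,z:np.r_[c+s*u,z]
robot.move_linear(P(-.05,.06),velocity=.3)
robot.move_linear(P(-.035,.002),velocity=.15,threshold=8)
robot.move_linear(P(.010,.002),velocity=.1,threshold=8)
for s0 in np.arange(.013,.0245,.0007):
    robot.move_linear(P(s0,.002),velocity=.01); 
    F=np.mean([np.array(robot.get_state()["force"])[:2]@u for _ in range(1)])
    s=robot.get_state(); d=(np.array(s["ee_pos"])[:2]-c)@u
    print(round(s0,4),round(d,4),round(F,2))
    if F<-4: break
robot.move_linear(P(.010,.002),velocity=.03)
robot.move_linear(P(-.04,.002),velocity=.15)
robot.move_linear(P(-.06,.08),velocity=.2)
robot.move_linear([.40,.05,.2],velocity=.25)
im=robot.grab_frame("top"); cv2.imwrite("pics/top8.png",im[:,:,::-1]); print(robot.get_state()["time"])
i=robot.camera_info("top");K=np.array([[i["fx"],0,i["cx"]],[0,i["fy"],i["cy"]],[0,0,1]]);v=np.array([-u[1],u[0]])
X=np.arange(.1,.085,-.001)
for y in(.021,-.001,-.022):
    px=cv2.projectPoints(np.array([np.r_[c+x*u+y*v,.043] for x in X]),i["rvec"],i["tvec"],K,None)[0].astype(np.float32)
    p=cv2.remap(im,px,None,cv2.INTER_LINEAR)[:,0].astype(int); print(y,(p[:,0]-p[:,2]).tolist())
E
```

```text
0.013 0.0129 -0.29
0.0137 0.0137 -0.56
0.0144 0.0144 -0.07
0.0151 0.0151 0.38
0.0158 0.0158 0.57
0.0165 0.0162 -3.37
0.0172 0.0163 -7.41
29.375
0.021 [0, -1, -4, -4, -4, 0, 5, 18, 32, 36, 36, 35, 35, 33, 32]
-0.001 [3, 1, -1, -2, -3, 3, 12, 21, 28, 33, 32, 32, 33, 32, 29]
-0.022 [2, 2, 1, 0, 0, 4, 14, 24, 31, 35, 35, 34, 37, 39, 34]
```

The force is sustained and rises stiffly at 16.2 mm, and the tin did not move at all, so it is already flat against the bar. The arm is clear, so I'll hand in.

```bash
python3 -c "
from rig import robot
print(robot.sign_off())"
```

```text
the job is handed in; nothing more can be done
None
```

The tin was toppled onto its back inside the yellow rectangle, pushed square against the stop bar and left there with the arm clear; the jars have not moved, and the job was handed in at about 29.4 s.

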